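# Shut the pots away in the damp cabinet

### The job

Three drawers of the low damp cabinet stand open: two hold a soft, freshly made clay pot each (a cup and a bowl) and the third holds only a flat wooden rib. With the fingertips against their fronts, gently push the two drawers with pots fully shut, so that the pots stay standing and are never touched. Leave the rib's drawer open just as it is, do not lift or pull anything out, and do not disturb the mug, the jar and the brush near by.

Things in the scene. Friction and masses are not known exactly. Their poses are not given: they have to be found in the camera images.
- cabinet: low plywood cabinet fixed to the table, 190 deep (x), 360 wide (y), 100 mm high, flat top; origin on the table at the middle of its front face (the face the drawers come out of), x points into the cabinet away from the robot, y to its left side, z up. Three equal drawers side by side, their middles at y = +115 (left), 0 (middle) and -115 mm (right); a shut drawer's front board lies against the front face, its outer face at x = -12 mm
- drawer_left (a joint): slide of the left (+y) drawer: 0 = fully shut, grows in metres as the drawer comes out towards the robot (along the cabinet's -x), stop at 0.15; starts 0.09 to 0.13 open. Runs with about 1.5 N of friction plus light damping, stays where it is left, no spring, hits a firm stop at 0.
- drawer_middle (a joint): slide of the middle drawer: 0 = fully shut, grows in metres as the drawer comes out towards the robot (along the cabinet's -x), stop at 0.15; starts 0.09 to 0.13 open. Runs with about 1.5 N of friction plus light damping, stays where it is left, no spring, hits a firm stop at 0.
- drawer_right (a joint): slide of the right (-y) drawer: 0 = fully shut, grows in metres as the drawer comes out towards the robot (along the cabinet's -x), stop at 0.15; starts 0.09 to 0.13 open. Runs with about 1.5 N of friction plus light damping, stays where it is left, no spring, hits a firm stop at 0.
- front_left (a point): point on the outer (robot-side) face of the left drawer's wooden front, at mid-width, 45 mm above the table; moves with the drawer; axes as the cabinet's. The front is an upright board 109 mm wide and 12 mm thick, from 6 to 90 mm above the table, with a finger notch 37 mm wide cut in the middle of its top edge down to 70 mm; no knob. The face is square to the cabinet's x axis.
- front_middle (a point): point on the outer (robot-side) face of the middle drawer's wooden front, at mid-width, 45 mm above the table; moves with the drawer; axes as the cabinet's. The front is an upright board 109 mm wide and 12 mm thick, from 6 to 90 mm above the table, with a finger notch 37 mm wide cut in the middle of its top edge down to 70 mm; no knob. The face is square to the cabinet's x axis.
- front_right (a point): point on the outer (robot-side) face of the right drawer's wooden front, at mid-width, 45 mm above the table; moves with the drawer; axes as the cabinet's. The front is an upright board 109 mm wide and 12 mm thick, from 6 to 90 mm above the table, with a finger notch 37 mm wide cut in the middle of its top edge down to 70 mm; no knob. The face is square to the cabinet's x axis.
- cup: unfired reddish clay cup, 58 mm across and 62 mm high, standing loose in one of the drawers (which one varies); origin at the centre of its underside, 14 mm above the table, about 44 mm in front of the cabinet's front face at the start
- bowl: unfired reddish clay bowl, 68 mm across and 36 mm high, standing loose in another drawer; origin at the centre of its underside, as for the cup
- rib: flat wooden throwing rib with a rounded end, about 52 x 36 x 8 mm, lying loose in the remaining drawer; origin at its underside
- mug: white mug, 76 mm across and 85 mm high, loose on the table to the right of the cabinet's drawers; origin at its underside; bystander
- glaze_jar: glaze jar with a lid, 68 mm across and 85 mm high, loose on the table to the left of the drawers; origin at its underside; bystander
- brush: brush about 170 mm long lying across the rear of the cabinet's top; bystander
Mind the look-alikes: they are no part of the job. What is shaped like the cup but green or yellow is not meant.

How it is judged (in metres and radians):
At the end, for the whole second after the job is handed in: the drawer holding the cup and the drawer holding the bowl are each within 6 mm of fully shut, cup and bowl stand in them upright (within 0.2 rad) and at rest; the rib lies in its drawer, which is still open and within 12 mm of where it was (((y of cup in the frame of cabinet between 0.058 and 0.172 m and value of joint drawer_left below 0.006 m) or (y of cup in the frame of cabinet between -0.057 and 0.057 m and value of joint drawer_middle below 0.006 m) or (y of cup in the frame of cabinet between -0.172 and -0.058 m and value of joint drawer_right below 0.006 m)) and angle between each of cup, bowl's own z axis and vertical below 0.2 rad and z of each of cup, bowl in the frame of cabinet below 0.022 m and x of each of cup, bowl in the frame of cabinet above 0 m and linear speed of each of cup, bowl below 0.02 m/s and ((y of bowl in the frame of cabinet between 0.058 and 0.172 m and value of joint drawer_left below 0.006 m) or (y of bowl in the frame of cabinet between -0.057 and 0.057 m and value of joint drawer_middle below 0.006 m) or (y of bowl in the frame of cabinet between -0.172 and -0.058 m and value of joint drawer_right below 0.006 m)) and ((y of rib in the frame of cabinet between 0.058 and 0.172 m and value of joint drawer_left above 0.07 m and distance of front_left from where it was at the start of the episode below 0.012 m) or (y of rib in the frame of cabinet between -0.057 and 0.057 m and value of joint drawer_middle above 0.07 m and distance of front_middle from where it was at the start of the episode below 0.012 m) or (y of rib in the frame of cabinet between -0.172 and -0.058 m and value of joint drawer_right above 0.07 m and distance of front_right from where it was at the start of the episode below 0.012 m))); the robot touches nothing.
It fails at once if a clay pot tips over, or a pot or the rib is lifted out of its drawer (angle between any of cup, bowl's own z axis and vertical above 0.4 rad or z of any of cup, bowl, rib in the frame of cabinet above 0.03 m).
It fails at once if the robot touches a soft pot (more than 2 N) (contact force between any of the fingers, the arm and cup above 2 N or contact force between any of the fingers, the arm and bowl above 2 N).
It fails at once if the drawer with the rib is moved by more than 12 mm ((y of rib in the frame of cabinet between 0.058 and 0.172 m and distance of front_left from where it was at the start of the episode above 0.012 m) or (y of rib in the frame of cabinet between -0.057 and 0.057 m and distance of front_middle from where it was at the start of the episode above 0.012 m) or (y of rib in the frame of cabinet between -0.172 and -0.058 m and distance of front_right from where it was at the start of the episode above 0.012 m)).
It fails at once if a drawer is slammed (faster than 0.4 m/s) (velocity of joint any of drawer_left, drawer_middle, drawer_right below -0.4 m/s).
It fails at once if the mug, the jar or the brush is shifted by more than 25 mm (distance of any of mug, glaze_jar, brush from where it was at the start of the episode above 0.025 m).
It also fails if it takes over 48 s, if anything falls off the work surface, if the arm or the gripper's body presses on something with over 40 N, if the wrist force passes 120 N, or if a joint passes its speed limit or range.

### The arm

A 6-joint arm with a two-finger parallel gripper is mounted at the origin on the work surface. World frame = base frame: x ahead of the robot, y to its left, z up, the work surface at z = 0. Lengths are in mm, angles in rad, forces in N, time in s.
With the tool pointing down it reaches from about 350 to 975 mm from the base axis. Payload 7.1 kg.
Tool frame: the origin (TCP) lies on the mounting face of the last link; the fingertips stand 182 mm ahead of it and the grasp point (between the pads) lies 163 mm ahead of it (ctrl.tip_reach is the distance from the TCP to the fingertips, in mm); z points along the fingers, y is the direction in which the jaws open and shut (so a half turn about z gives the same grasp; the last joint's range is limited). The gripper opens to 88 mm and grips with 3 to 60 N. Pads are 20 mm wide; open, the fingers measure 115 mm over their backs; the gripper's body (75 mm by 178 mm) begins 61 mm behind the grasp point.
Start: joints at [1.181, 0.423, 1.63, -0, 1.089, -0.019], TCP at [226.444, 582.52, 404.675] pointing down, gripper open.
Joint ranges: [-3, 3], [-0.9, 2.11], [0.09, 2.58], [-1.31, 4.45], [0.11, 2.69], [-2.54, 2.54]. Speed limits (rad/s): [2.39, 2.39, 3.01, 3.14, 3.14, 3.14].

### API

Orientations are given as a rotation vector (axis times angle).
In Python, from workcell import ctrl gives the robot as it stands.
- The arm moves only by the tool jog_arm, never from a script. Its argument "steps" is a list that holds one entry, the list of rows, each a list of 7 numbers: the shift along the tool's x, y, z in m, then the turn, a rotation vector about the tool's x, y, z in degrees, then the gripper's target within -1 to 1 (shut at 1, half-way at 0, fully open at -1). A call has 1 to 20 rows; each row shifts and turns the commanded pose from where the row before left it, along the tool's axes as they then stand; what a row does not reach is not made up. A row lasts 1/12 s, in which the tool goes at most 41.7 mm and 7.16 degrees, less where a joint would pass 70% of its speed; a pose out of reach is approached as far as the arm can. A call is refused whole if a number of a shift passes 0.0417 or a number of a turn 7.16, either way. A call with a gripper value outside its range is refused whole. The fingers move at their own pace and stop on an object; the grip force is fixed at half the most. Time passes only in rows, so rows that do not move let the fingers close. It gives the time, the measured TCP pose, the force and the opening at its end, in the units of the state.
- ctrl.get_obs(): the state, without advancing time (a new reading comes with each control period).
- ctrl.get_image(name): name is "scene" or "top" or "wrist"; returns the picture (420x560x3 uint8, red, green, blue); there is no depth.
- ctrl.camera_info(name): a dict with "fx", "fy", "cx", "cy" (pixels), "origin" and "attitude" of the camera in the world; the wrist camera has in their place "T_tool_cam" (4x4, takes a point from camera to tool coordinates, whose origin is the TCP and whose axes are the flange's). Camera axes: x right, y down, z forward; pixel columns grow to the right and rows downward; lengths in mm; the calibration is good to about 2 mm. A picture is of the moment at which its call begins: read the wrist's pose just before it. camera_info takes no time and is no camera call.
- ctrl.close_job(): hands the job in, once; it reports no verdict.
Trained networks look in the newest picture that a camera, given by its name, has taken for a name from the list of things; names that differ only in an ending like _2 or _b are one class to them, and where a whole thing is asked for, a point or a joint stands for the part that bears it (a point fixed in the world has none). Each returns a list of dicts, best first, with "p" (0 to 1); they miss things now and then, are a little off and sometimes report something else, mostly with a low value. They report only what shows in the picture. A call takes as long as a camera call. They do not tell look-alikes from the thing itself.
- ctrl.look_for(thing, camera): "bbox" ([left, top, right, bottom] in pixels, round what is visible of it).
- ctrl.trace(thing, camera): "pixels" (420x560 bool, what is visible of it) and "bbox" ([left, top, right, bottom] in pixels, round what is visible of it).
- ctrl.landmark_of(thing, camera): "uv" ([column, row] in pixels: a listed point, or the origin of a listed thing).
The state is a dict: "t": time; "qpos": joint angles; "qvel": joint speeds; "joint_torque": joint torques, N m; "ee_pos": TCP position; "orientation": TCP orientation; "ft_force": force on the tool from outside, world axes, zero at the start; "moment": the same for the moment, N m; "width": finger opening in mm.
Only numpy, scipy, OpenCV 4.12 (cv2) and the standard library are available. Lean on these libraries where they do the work, as an engineer would, in place of code of your own. Each camera call takes 0.05 s, during which the arm holds its last target.

## Working session

There is one attempt and no reset: what is moved stays moved. The work goes in short steps, Python scripts to look and compute and a tool call to move; the robot and the scene stay as the last step left them, time stands still between calls to the robot, and variables do not carry over. Pictures are saved under pics/ and viewed, and the job is handed in when it is done.

Besides the shell and the picture viewer there is one more tool, called after ">>>" as name(argument=value, ...) on one line, values as JSON. jog_arm: Moves the arm, as the interface text tells. Its arguments: {"type":"object","properties":{"steps":{"type":"array"}},"required":["steps"]}

```bash
mkdir -p pics; ls
python3 - <<'E'
from workcell import ctrl
import cv2
o=ctrl.get_obs();print(o['t'],o['ee_pos'],o['orientation'],o['width'])
for n in ['scene','top']:
    im=ctrl.get_image(n);cv2.imwrite(f'pics/{n}0.png',im[:,:,::-1])
    print(n,ctrl.camera_info(n))
    for th in ['front_left','front_middle','front_right','cup','bowl','rib','cabinet','mug','glaze_jar']:
        print(th,[(d['uv'],round(d['p'],2)) for d in ctrl.landmark_of(th,n)][:3])
print(ctrl.camera_info('wrist'))
E
```

```text
pics
0.0 [226.33697969 582.27929959 403.91014521] [-5.79009622e-01 -3.08745283e+00  2.35845553e-03] 87.78673129414096
scene {'fx': 382.0147952426581, 'fy': 382.0147952426581, 'cx': 275.4799025855603, 'cy': 208.25405902949979, 'origin': array([1101.84998301,  147.76904793,  945.6765263 ]), 'attitude': array([-1.72751456, -2.14270371,  0.59352315])}
front_left [([304.0, 199.0], 0.91), ([293.0, 227.7], 0.72), ([219.8, 198.7], 0.52)]
front_middle [([266.8, 186.8], 0.56)]
front_right [([232.1, 167.6], 0.89)]
cup [([326.9, 190.3], 0.9), ([346.4, 215.4], 0.74), ([291.4, 173.3], 0.72)]
bowl [([250.9, 211.0], 0.66)]
rib [([223.1, 201.7], 0.41)]
cabinet [([248.4, 226.3], 0.89)]
mug [([174.6, 170.4], 0.65)]
glaze_jar [([348.9, 250.7], 0.83)]
top {'fx': 545.9122568558089, 'fy': 545.9122568558089, 'cx': 270.5375628080961, 'cy': 210.12247672453765, 'origin': array([ 481.72548917,   30.72060955, 1290.33330309]), 'attitude': array([-2.17432625,  2.16110647, -0.11469363])}
front_left [([239.4, 239.2], 0.94), ([251.5, 209.0], 0.73)]
front_middle [([290.9, 255.8], 0.97), ([304.6, 133.4], 0.22)]
front_right [([339.1, 272.7], 0.88)]
cup [([260.4, 295.1], 0.92), ([246.1, 207.5], 0.79), ([184.4, 247.6], 0.59)]
bowl [([297.8, 220.6], 0.66), ([337.9, 270.5], 0.45)]
rib [([341.1, 228.5], 0.68)]
cabinet [([300.3, 203.3], 0.87)]
mug [([298.6, 220.8], 0.6), ([408.5, 259.1], 0.56)]
glaze_jar [([183.2, 197.1], 0.6)]
{'fx': 374.03716713215493, 'fy': 374.03716713215493, 'cx': 277.4480478313967, 'cy': 212.44871535594302, 'T_tool_cam': array([[ 8.17768163e-04, -9.59540117e-01, -2.81570764e-01,
         7.71208731e+01],
       [ 9.99999662e-01,  8.09686513e-04,  1.45047714e-04,
        -3.72710078e-01],
       [ 8.88049496e-05, -2.81570787e-01,  9.59540455e-01,
         2.05474746e+01],
       [ 0.00000000e+00,  0.00000000e+00,  0.00000000e+00,
         1.00000000e+00]])}
```

View pics/top0.png

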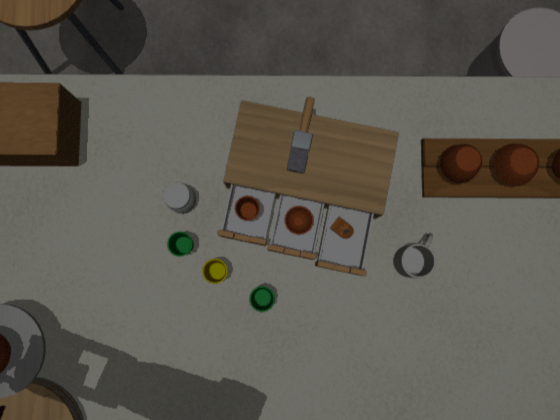

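View pics/scene0.png

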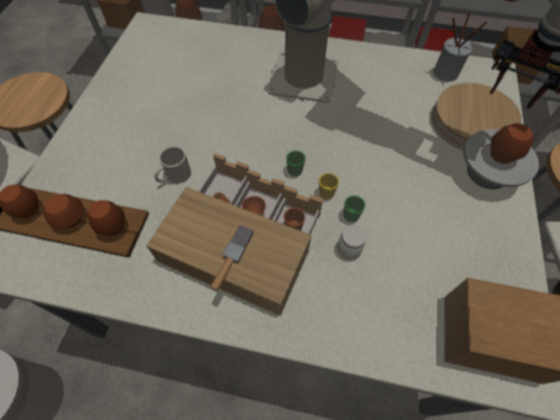

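```bash
cat > h.py <<'E'
import numpy as np,cv2
from scipy.spatial.transform import Rotation as R
from workcell import ctrl
def px2w(n,uv,z):
    c=ctrl.camera_info(n);d=R.from_rotvec(c['attitude']).apply([(uv[0]-c['cx'])/c['fx'],(uv[1]-c['cy'])/c['fy'],1])
    o=np.array(c['origin']);return o+d*(z-o[2])/d[2]
def w2px(n,P):
    c=ctrl.camera_info(n);p=R.from_rotvec(c['attitude']).inv().apply(np.atleast_2d(P)-c['origin'])
    return np.c_[c['fx']*p[:,0]/p[:,2]+c['cx'],c['fy']*p[:,1]/p[:,2]+c['cy']]
E
python3 - <<'E'
from h import *
np.set_printoptions(precision=1,suppress=True)
for th,uv,z in [('fl',(239.4,239.2),45),('fm',(290.9,255.8),45),('fr',(339.1,272.7),45),('cab',(300.3,203.3),0),('cup',(246.1,207.5),14),('bowl',(297.8,220.6),14),('rib',(341,228.5),14)]:
    print(th,px2w('top',uv,z))
for th,uv,z in [('fl',(304,199),45),('fm',(266.8,186.8),45),('fr',(232.1,167.6),45),('cab',(248.4,226.3),0)]:
    print(th,px2w('scene',uv,z))
im=cv2.imread('pics/top0.png')[90:340,130:450]
cv2.imwrite('pics/topz.png',cv2.resize(im,None,fx=2.4,fy=2.4,interpolation=cv2.INTER_CUBIC))
E
```

```text
fl [545.9 100.9  45. ]
fm [508.9 -16.6  45. ]
fr [ 471.4 -126.    45. ]
cab [634.6 -40.4   0. ]
cup [622.2  87.8  14. ]
bowl [592.  -33.8  14. ]
rib [ 574. -135.   14.]
fl [537.6  97.5  45. ]
fm [519.5 -12.7  45. ]
fr [ 475.  -127.3   45. ]
cab [630.7 -41.1   0. ]
```

View pics/topz.png

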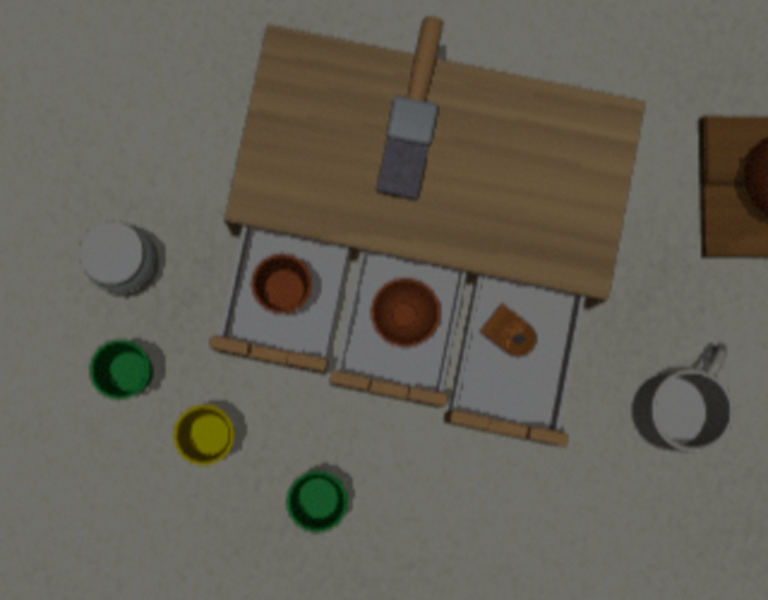

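```bash
cat >> h.py <<'E'
from scipy.optimize import least_squares
def z2p(q): return np.array(q,float)/2.4+[130,90]-0.3
E
python3 - <<'E'
from h import *
np.set_printoptions(precision=1,suppress=True)
px=z2p([(268,25),(644,101),(609,299),(227,221)])
L=np.array([(190,180,100),(190,-180,100),(0,-180,100),(0,180,100)])
def W(p,L):
    c,s=np.cos(p[2]),np.sin(p[2]);L=np.atleast_2d(L);return np.c_[p[0]+c*L[:,0]-s*L[:,1],p[1]+s*L[:,0]+c*L[:,1],L[:,2]]
f=lambda p:(w2px('top',W(p,L))-px).ravel()
r=least_squares(f,[630,-40,-.1]);p=r.x;print(p,np.degrees(p[2]),r.fun)
np.save('cab.npy',p)
# in cabinet frame
c,s=np.cos(p[2]),np.sin(p[2])
def C(w): d=np.array(w[:2])-p[:2];return np.array([c*d[0]+s*d[1],-s*d[0]+c*d[1]])
for n,uv,z in [('fl',(239.4,239.2),45),('fm',(290.9,255.8),45),('fr',(339.1,272.7),45),('cup',(246.1,207.5),14),('bowl',(297.8,220.6),14)]:
    print(n,C(px2w('top',uv,z)))
for n,q in [('fl top outer L',(211,348)),('fl R',(323,370)),('fm L',(331,383)),('fm R',(443,403)),('fr L',(448,419)),('fr R',(565,443))]:
    print(n,C(px2w('top',z2p(q),90)))
for n,q in [('yellow rim',(205,435)),('green2',(317,500)),('green1',(121,370)),('jar',(112,252)),('mug',(685,410))]:
    w=px2w('top',z2p(q),62 if n[0] in'yg' and n!='jar' else 85);print(n,w,C(w))
o=ctrl.get_obs();M=R.from_rotvec(o['orientation']).as_matrix();print(M)
yaw=np.degrees(np.arctan2(M[1,0],M[0,0]));print('tool x dir deg',yaw)
for n,l in [('preL',(-190,115,0)),('preM',(-190,0,0)),('shutL',(-12,115,0)),('shutM',(-12,0,0))]: print(n,W(p,l))
E
```

```text
[633.9 -41.5  -0.2] -11.21446850552156 [-0.4 -0.3  1.1 -0.4  0.4  0.3 -1.1  0.2]
fl [-114.   122.6]
fm [-127.4    0.1]
fr [-143.  -114.5]
cup [-36.6 124.5]
bowl [-42.6  -0.6]
fl top outer L [-115.7  168.6]
fl R [-114.8   64. ]
fm L [-125.    54.4]
fm R [-122.4  -49.4]
fr L [-135.7  -56.7]
fr R [-135.7 -165.2]
yellow rim [473.7 153.4  62. ] [-195.  160.]
green2 [414.5  48.6  62. ] [-232.7   45.7]
green1 [533.8 233.1  62. ] [-151.6  249.8]
jar [642.1 240.2  85. ] [-46.7 277.9]
mug [ 499.3 -288.3   85. ] [ -84.  -268.3]
[[-0.9  0.4 -0. ]
 [ 0.4  0.9  0. ]
 [ 0.   0.  -1. ]]
tool x dir deg 158.75408051082476
preL [[469.9 108.3   0. ]]
preM [[447.5  -4.5   0. ]]
shutL [[644.5  73.7   0. ]]
shutM [[622.1 -39.1   0. ]]
```

The cup is in the left drawer, the bowl is in the middle and the rib is in the right. The fitted cabinet pose agrees with the drawer fronts. Next I'll align the tool with the cabinet, shut the fingers and move to a point in front of the left drawer.

>>> jog_arm(steps=[[[0, 0, 0, 0, 0, -5, 1], [0, 0, 0, 0, 0, -5, 1], [-0.0232, -0.0263, 0, 0, 0, 0, 1], [-0.0232, -0.0263, 0, 0, 0, 0, 1], [-0.0232, -0.0263, 0, 0, 0, 0, 1], [-0.0232, -0.0263, 0, 0, 0, 0, 1], [-0.0232, -0.0263, 0, 0, 0, 0, 1], [-0.0232, -0.0263, 0, 0, 0, 0, 1], [-0.0232, -0.0263, 0, 0, 0, 0, 1], [-0.0232, -0.0263, 0, 0, 0, 0, 1], [-0.0232, -0.0263, 0, 0, 0, 0, 1], [-0.0232, -0.0263, 0, 0, 0, 0, 1], [-0.0232, -0.0263, 0, 0, 0, 0, 1], [-0.0232, -0.0263, 0, 0, 0, 0, 1], [-0.0232, -0.0263, 0, 0, 0, 0, 1], [-0.0232, -0.0263, 0, 0, 0, 0, 1], [-0.0232, -0.0263, 0, 0, 0, 0, 1], [0, 0, 0, 0, 0, 0, 1]]])

```text
t: 2.5
ee_pos: [493.2, 123.8, 405.1]
orientation: [0.314, 3.124, -0.001]
ft_force: [1.3, 0.2, 0.8]
width: 1.1
```

```bash
cat >> h.py <<'E'
def C(w):
    p=np.load('cab.npy');c,s=np.cos(p[2]),np.sin(p[2]);d=np.array(w[:2])-p[:2];return np.array([c*d[0]+s*d[1],-s*d[0]+c*d[1]])
def st():
    o=ctrl.get_obs();M=R.from_rotvec(o['orientation']).as_matrix()
    print('t',round(o['t'],2),'cab',C(o['ee_pos']).round(1),'tipz',round(o['ee_pos'][2]-ctrl.tip_reach,1),'yawerr',np.degrees(np.arctan2(M[1,0],M[0,0])).round(2)-168.79,'tilt',M[2].round(3),'F',np.round(o['ft_force'],1),'w',round(o['width'],1))
E
python3 -c "
from h import *
st()"
```

```text
t 2.5 cab [-170.2  134.8] tipz 223.1 yawerr -0.2599999999999909 tilt [-0.002 -0.    -1.   ] F [1.3 0.2 0.8] w 1.1
```

>>> jog_arm(steps=[[[-0.018, -0.025, 0, 0, 0, 0, 1], [0, 0, 0.028, 0, 0, 0, 1], [0, 0, 0.028, 0, 0, 0, 1], [0, 0, 0.028, 0, 0, 0, 1], [0, 0, 0.028, 0, 0, 0, 1], [0, 0, 0, 0, 0, 0, 1]]])

```text
t: 3.0
ee_pos: [501.6, 99.6, 288.5]
orientation: [-0.307, -3.119, 0.003]
ft_force: [-1.6, -0.3, -0.0]
width: 1.0
```

```bash
python3 -c "
from h import *
st()
for n in ['top','scene','wrist']: cv2.imwrite(f'pics/{n}1.png',ctrl.get_image(n)[:,:,::-1])
a=cv2.imread('pics/top1.png')[150:310,180:420];b=cv2.imread('pics/wrist1.png')
cv2.imwrite('pics/c1.png',np.hstack([cv2.resize(a,(400,300)),cv2.resize(b,(400,300))]))"
```

```text
t 3.0 cab [-157.2  112.6] tipz 106.5 yawerr -0.03999999999999204 tilt [ 0.008 -0.003 -1.   ] F [-1.6 -0.3 -0. ] w 1.0
```

View pics/c1.png

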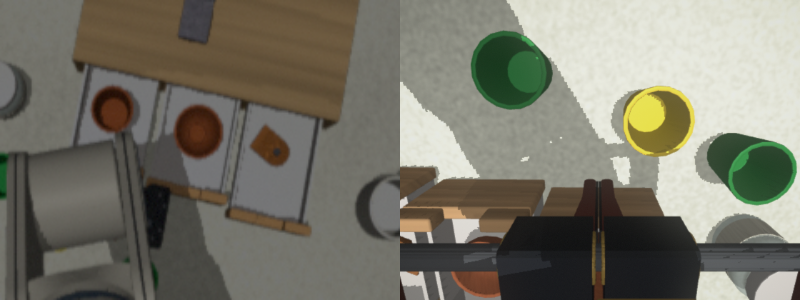

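Top view shows the left and middle drawers unobstructed. The wrist view has the closed fingertips, at about (597,185) in the montage, ahead of the left front, with the yellow cup well clear on the robot side. I'll descend next to the pushing height.

>>> jog_arm(steps=[[[0, 0, 0.025, 0, 0, 0, 1], [0, 0, 0.025, 0, 0, 0, 1], [0, 0, 0, 0, 0, 0, 1], [0, 0, 0, 0, 0, 0, 1]]])

```text
t: 3.48
ee_pos: [503.9, 99.9, 243.7]
orientation: [0.307, 3.126, 0.0]
ft_force: [0.3, 0.7, 0.5]
width: 0.6
```

```bash
python3 -c "
from h import *
st()
cv2.imwrite('pics/s2.png',ctrl.get_image('scene')[100:300,140:400,::-1].repeat(3,0).repeat(3,1));cv2.imwrite('pics/w2.png',ctrl.get_image('wrist')[:,:,::-1])"
```

```text
t 3.48 cab [-155.   113.4] tipz 61.7 yawerr -0.01999999999998181 tilt [-0.  0. -1.] F [0.3 0.7 0.5] w 0.6
```

View pics/s2.png

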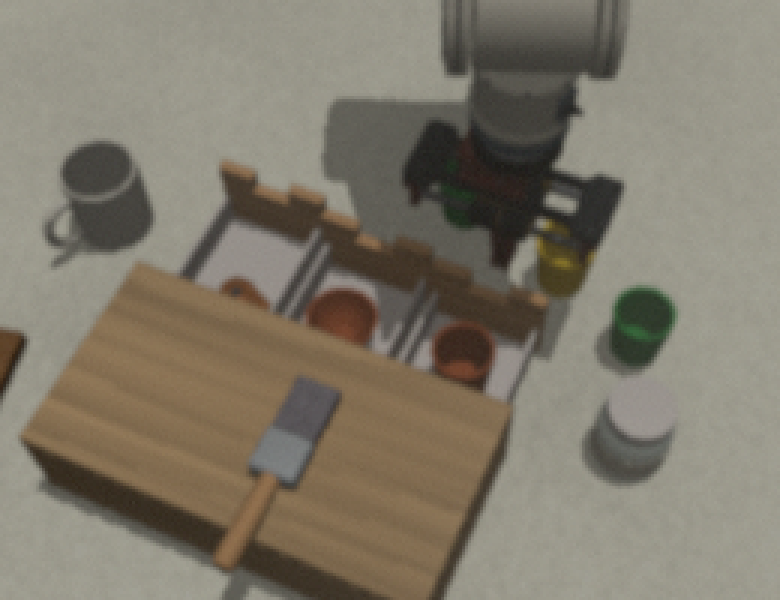

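View pics/w2.png

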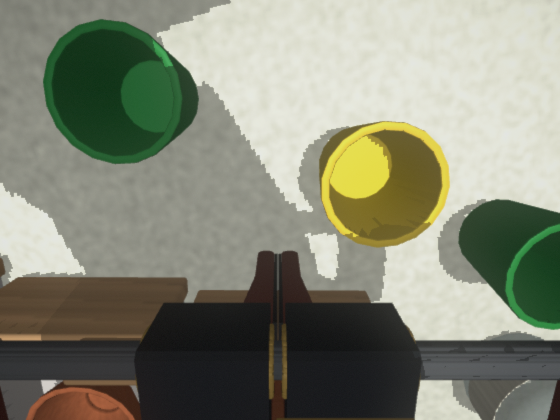

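The fingers are in front of the left board and clear of the yellow cup. I'll lower a little more, then push gently.

>>> jog_arm(steps=[[[0, 0, 0.012, 0, 0, 0, 1], [-0.008, 0, 0, 0, 0, 0, 1], [-0.008, 0, 0, 0, 0, 0, 1], [-0.004, 0, 0, 0, 0, 0, 1], [-0.004, 0, 0, 0, 0, 0, 1], [-0.004, 0, 0, 0, 0, 0, 1], [-0.004, 0, 0, 0, 0, 0, 1], [-0.004, 0, 0, 0, 0, 0, 1], [-0.004, 0, 0, 0, 0, 0, 1], [-0.005, 0, 0, 0, 0, 0, 1], [-0.005, 0, 0, 0, 0, 0, 1], [-0.005, 0, 0, 0, 0, 0, 1], [-0.005, 0, 0, 0, 0, 0, 1], [-0.005, 0, 0, 0, 0, 0, 1]]])

```text
t: 4.75
ee_pos: [567.8, 86.8, 230.6]
orientation: [-0.308, -3.126, 0.0]
ft_force: [-1.3, -1.4, 1.0]
width: 0.3
```

```bash
python3 -c "
from h import *
st()
cv2.imwrite('pics/s3.png',ctrl.get_image('scene')[100:300,140:400,::-1].repeat(3,0).repeat(3,1))"
```

```text
t 4.75 cab [-89.8 113. ] tipz 48.6 yawerr -0.03999999999999204 tilt [ 0. -0. -1.] F [-1.3 -1.4  1. ] w 0.3
```

View pics/s3.png

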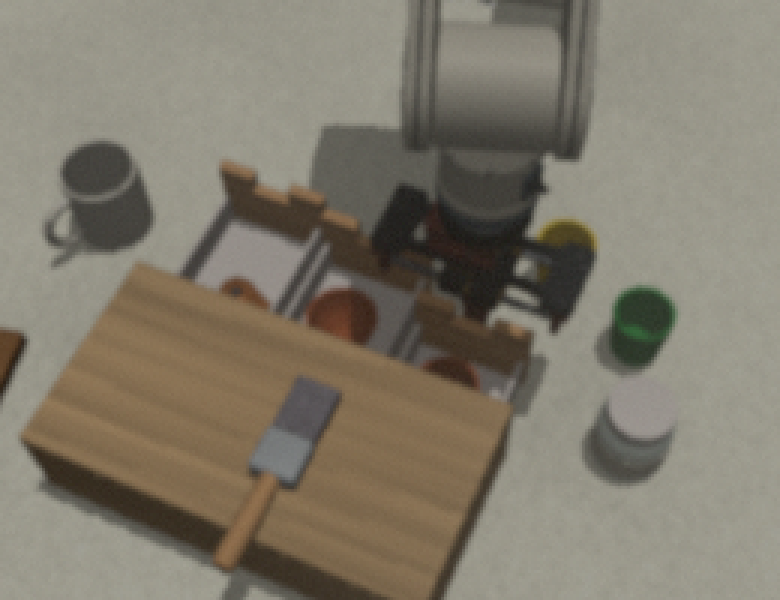

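The left drawer is sliding in smoothly with the cup upright. I'll keep pushing.

>>> jog_arm(steps=[[[-0.005, 0, 0, 0, 0, 0, 1], [-0.006, 0, 0, 0, 0, 0, 1], [-0.006, 0, 0, 0, 0, 0, 1], [-0.006, 0, 0, 0, 0, 0, 1], [-0.006, 0, 0, 0, 0, 0, 1], [-0.006, 0, 0, 0, 0, 0, 1], [-0.006, 0, 0, 0, 0, 0, 1], [-0.005, 0, 0, 0, 0, 0, 1], [-0.004, 0, 0, 0, 0, 0, 1], [-0.003, 0, 0, 0, 0, 0, 1], [-0.003, 0, 0, 0, 0, 0, 1], [-0.002, 0, 0, 0, 0, 0, 1], [-0.002, 0, 0, 0, 0, 0, 1], [0, 0, 0, 0, 0, 0, 1]]])

```text
t: 5.97
ee_pos: [626.6, 75.3, 230.8]
orientation: [0.308, 3.126, 0.0]
ft_force: [-0.8, -0.5, -0.3]
width: 0.9
```

```bash
python3 -c "
from h import *
st()"
```

```text
t 5.97 cab [-29.8 113.2] tipz 48.8 yawerr -0.03999999999999204 tilt [-0.001  0.    -1.   ] F [-0.8 -0.5 -0.3] w 0.9
```

Next come 2 mm steps until the stop shows as a force.

>>> jog_arm(steps=[[[-0.002, 0, 0, 0, 0, 0, 1], [-0.002, 0, 0, 0, 0, 0, 1], [-0.002, 0, 0, 0, 0, 0, 1], [-0.001, 0, 0, 0, 0, 0, 1], [0, 0, 0, 0, 0, 0, 1]]])

```text
t: 6.38
ee_pos: [633.3, 74.0, 230.8]
orientation: [0.308, 3.126, 0.0]
ft_force: [-2.2, 0.7, 0.8]
width: 0.2
```

```bash
python3 -c "
from h import *
st()"
```

```text
t 6.38 cab [-23.  113.2] tipz 48.8 yawerr -0.03999999999999204 tilt [-0.  0. -1.] F [-2.2  0.7  0.8] w 0.2
```

>>> jog_arm(steps=[[[-0.001, 0, 0, 0, 0, 0, 1], [-0.001, 0, 0, 0, 0, 0, 1], [0, 0, 0, 0, 0, 0, 1]]])

```text
t: 6.63
ee_pos: [634.1, 73.9, 230.8]
orientation: [-0.308, -3.123, -0.0]
ft_force: [-8.4, 2.1, 7.0]
width: 0.3
```

```bash
python3 -c "
from h import *
st()"
```

```text
t 6.63 cab [-22.3 113.3] tipz 48.8 yawerr -0.03999999999999204 tilt [ 0.004 -0.    -1.   ] F [-8.4  2.1  7. ] w 0.3
```

Force rises to 8.7 N with the TCP stalled at cab x = −22.3 mm, where a shut drawer would put it. I'll back off and move across to the middle drawer. The path at x ≈ −150 is clear of the fronts and of the green cup.

>>> jog_arm(steps=[[[0.005, 0, 0, 0, 0, 0, 1], [0.015, 0, 0, 0, 0, 0, 1], [0.025, 0, 0, 0, 0, 0, 1], [0.025, 0, 0, 0, 0, 0, 1], [0.025, 0, 0, 0, 0, 0, 1], [0.02, 0, 0, 0, 0, 0, 1], [0.01, 0, 0, 0, 0, 0, 1], [0.005, 0, 0, 0, 0, 0, 1], [0, 0, 0, 0, 0, 0, 1]]])

```text
t: 7.38
ee_pos: [507.5, 99.1, 230.9]
orientation: [0.307, 3.126, 0.0]
ft_force: [0.3, 0.3, 1.2]
width: 0.6
```

```bash
python3 -c "
from h import *
st()
cv2.imwrite('pics/s4.png',ctrl.get_image('scene')[100:300,140:400,::-1].repeat(3,0).repeat(3,1))"
```

```text
t 7.38 cab [-151.3  113.3] tipz 48.9 yawerr -0.009999999999990905 tilt [-0.001  0.    -1.   ] F [0.3 0.3 1.2] w 0.6
```

View pics/s4.png

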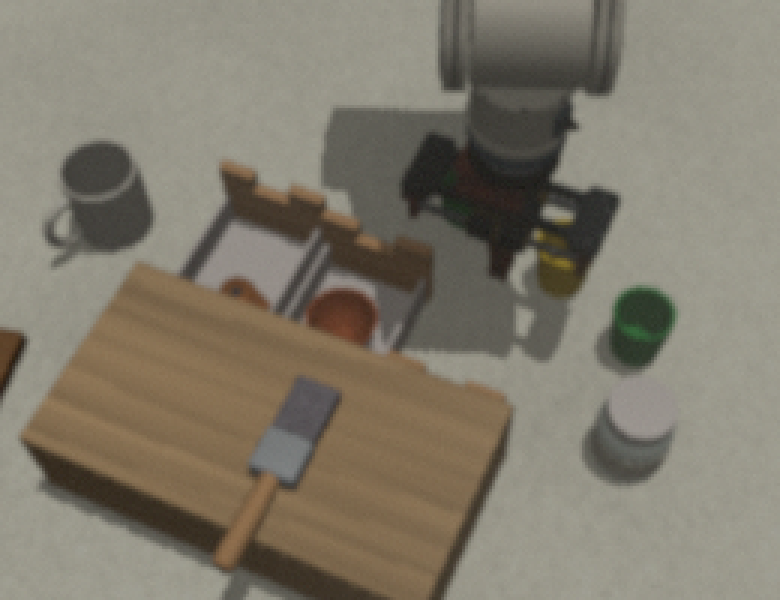

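The left drawer is shut flush; only its top edge shows at about (430,370). Now I'll move across to the middle front.

>>> jog_arm(steps=[[[0.004, -0.01, 0, 0, 0, 0, 1], [0, -0.025, 0, 0, 0, 0, 1], [0, -0.025, 0, 0, 0, 0, 1], [0, -0.025, 0, 0, 0, 0, 1], [0, -0.018, 0, 0, 0, 0, 1], [0, -0.008, 0, 0, 0, 0, 1], [0, 0, 0, 0, 0, 0, 1]]])

```text
t: 8.02
ee_pos: [482.1, -11.0, 230.7]
orientation: [0.312, 3.126, -0.0]
ft_force: [0.0, 0.4, 0.4]
width: 0.4
```

```bash
python3 -c "
from h import *
st()
cv2.imwrite('pics/s5.png',ctrl.get_image('scene')[100:300,140:400,::-1].repeat(3,0).repeat(3,1))"
```

```text
t 8.02 cab [-154.8    0.4] tipz 48.7 yawerr -0.19999999999998863 tilt [-0. -0. -1.] F [0.  0.4 0.4] w 0.4
```

View pics/s5.png

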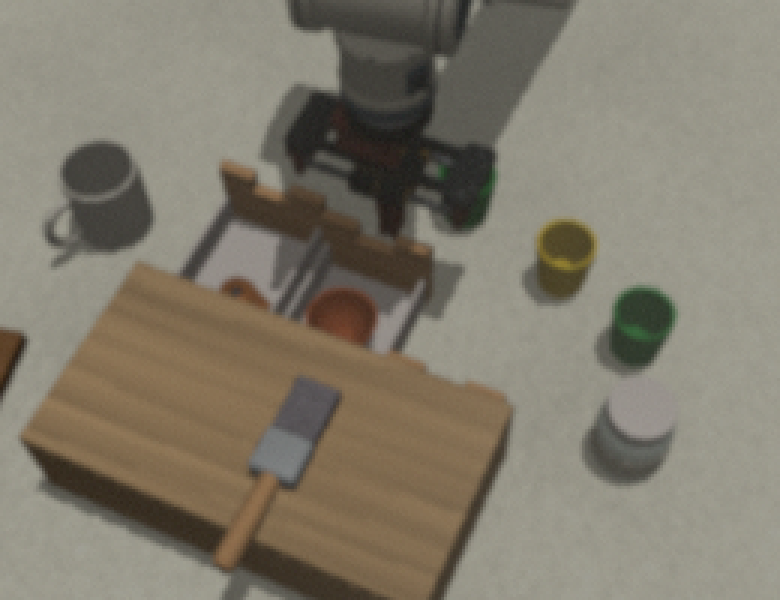

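The fingers face the middle front, and the body clears the rib's drawer at the same height as it cleared the middle one before. I'll push the middle drawer.

>>> jog_arm(steps=[[[-0.006, 0, 0, 0, 0, 0, 1], [-0.004, 0, 0, 0, 0, 0, 1], [-0.004, 0, 0, 0, 0, 0, 1], [-0.004, 0, 0, 0, 0, 0, 1], [-0.004, 0, 0, 0, 0, 0, 1], [-0.004, 0, 0, 0, 0, 0, 1], [-0.004, 0, 0, 0, 0, 0, 1], [-0.004, 0, 0, 0, 0, 0, 1], [-0.005, 0, 0, 0, 0, 0, 1], [-0.005, 0, 0, 0, 0, 0, 1], [-0.005, 0, 0, 0, 0, 0, 1], [-0.005, 0, 0, 0, 0, 0, 1], [-0.005, 0, 0, 0, 0, 0, 1]]])

```text
t: 9.15
ee_pos: [540.3, -20.8, 230.6]
orientation: [-0.308, -3.126, 0.0]
ft_force: [-1.2, 1.3, -0.5]
width: 0.5
```

```bash
python3 -c "
from h import *
st()
cv2.imwrite('pics/s6.png',ctrl.get_image('scene')[100:300,140:400,::-1].repeat(3,0).repeat(3,1))"
```

```text
t 9.15 cab [-95.9   2.1] tipz 48.6 yawerr -0.03999999999999204 tilt [ 0. -0. -1.] F [-1.2  1.3 -0.5] w 0.5
```

View pics/s6.png

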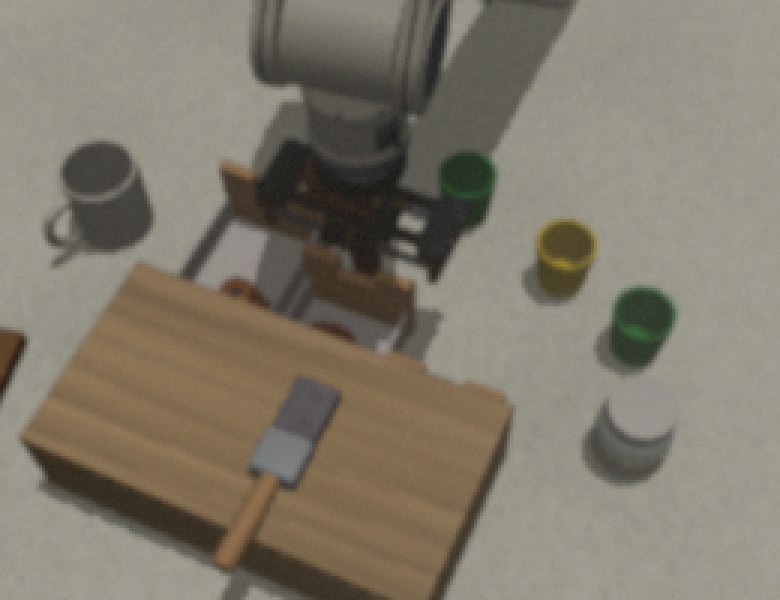

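>>> jog_arm(steps=[[[-0.005, 0, 0, 0, 0, 0, 1], [-0.006, 0, 0, 0, 0, 0, 1], [-0.006, 0, 0, 0, 0, 0, 1], [-0.006, 0, 0, 0, 0, 0, 1], [-0.006, 0, 0, 0, 0, 0, 1], [-0.006, 0, 0, 0, 0, 0, 1], [-0.006, 0, 0, 0, 0, 0, 1], [-0.006, 0, 0, 0, 0, 0, 1], [-0.005, 0, 0, 0, 0, 0, 1], [-0.004, 0, 0, 0, 0, 0, 1], [-0.003, 0, 0, 0, 0, 0, 1], [-0.003, 0, 0, 0, 0, 0, 1], [-0.002, 0, 0, 0, 0, 0, 1], [-0.002, 0, 0, 0, 0, 0, 1], [-0.002, 0, 0, 0, 0, 0, 1], [-0.002, 0, 0, 0, 0, 0, 1], [0, 0, 0, 0, 0, 0, 1]]])

```text
t: 10.62
ee_pos: [608.9, -34.3, 230.8]
orientation: [0.308, 3.126, 0.0]
ft_force: [0.3, -0.1, -0.2]
width: 0.3
```

```bash
python3 -c "
from h import *
st()"
```

```text
t 10.62 cab [-25.9   2.2] tipz 48.8 yawerr -0.030000000000001137 tilt [-0.001  0.    -1.   ] F [ 0.3 -0.1 -0.2] w 0.3
```

>>> jog_arm(steps=[[[-0.001, 0, 0, 0, 0, 0, 1], [-0.001, 0, 0, 0, 0, 0, 1], [-0.001, 0, 0, 0, 0, 0, 1], [-0.001, 0, 0, 0, 0, 0, 1], [-0.001, 0, 0, 0, 0, 0, 1], [0, 0, 0, 0, 0, 0, 1]]])

```text
t: 11.12
ee_pos: [612.1, -34.9, 230.6]
orientation: [-0.307, -3.122, -0.0]
ft_force: [-7.7, 2.8, 7.1]
width: 0.5
```

```bash
python3 -c "
from h import *
st()"
```

```text
t 11.12 cab [-22.6   2.2] tipz 48.6 yawerr -0.03999999999999204 tilt [ 0.005 -0.    -1.   ] F [-7.7  2.8  7.1] w 0.5
```

The middle drawer shows the same stop signature, 8 N at −22.6 mm. I'll back off, rise and clear the view.

>>> jog_arm(steps=[[[0.005, 0, 0, 0, 0, 0, 1], [0.015, 0, 0, 0, 0, 0, 1], [0.025, 0, 0, 0, 0, 0, 1], [0.02, 0, 0, 0, 0, 0, 1], [0.005, 0, 0, 0, 0, 0, 1], [0, 0, -0.02, 0, 0, 0, 1], [0, 0, -0.03, 0, 0, 0, 1], [0, 0, -0.03, 0, 0, 0, 1], [0, 0, -0.03, 0, 0, 0, 1], [0, 0, -0.03, 0, 0, 0, 1], [0.01, 0.02, -0.02, 0, 0, 0, 1], [0.01, 0.035, 0, 0, 0, 0, 1], [0.01, 0.035, 0, 0, 0, 0, 1], [0.01, 0.035, 0, 0, 0, 0, 1], [0.01, 0.035, 0, 0, 0, 0, 1], [0.01, 0.035, 0, 0, 0, 0, 1], [0.01, 0.035, 0, 0, 0, 0, 1], [0.01, 0.035, 0, 0, 0, 0, 1], [0.01, 0.035, 0, 0, 0, 0, 1], [0, 0, 0, 0, 0, 0, 1]]])

```text
t: 12.78
ee_pos: [515.2, 295.6, 391.4]
orientation: [0.301, 3.124, 0.006]
ft_force: [-0.0, -0.3, -0.1]
width: 0.4
```

```bash
python3 -c "
from h import *
st()
cv2.imwrite('pics/top9.png',ctrl.get_image('top')[:,:,::-1])
cv2.imwrite('pics/s9.png',ctrl.get_image('scene')[100:300,140:400,::-1].repeat(3,0).repeat(3,1))
im=cv2.imread('pics/top9.png')[90:340,130:450]
cv2.imwrite('pics/topz9.png',cv2.resize(im,None,fx=2.4,fy=2.4,interpolation=cv2.INTER_CUBIC))
"
```

```text
t 12.78 cab [-182.   307.6] tipz 209.4 yawerr 0.18999999999999773 tilt [-0.002  0.004 -1.   ] F [-0.  -0.3 -0.1] w 0.4
```

View pics/topz9.png

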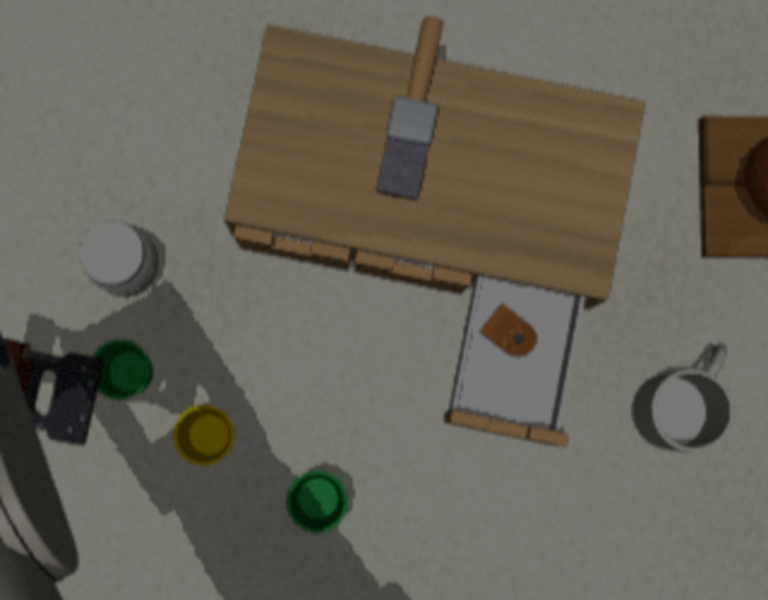

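View pics/s9.png

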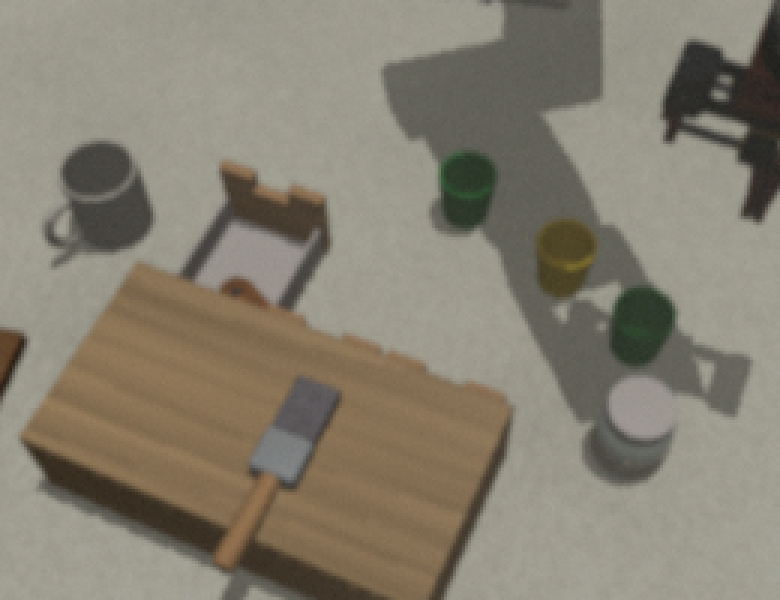

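Both pot drawers look flush, and the rib's drawer, mug, jar and brush are where they started. I'll do one numeric check of the fronts, then hand in.

```bash
python3 -c "
from h import *
for n,q in [('L l',(234,238)),('L r',(349,264)),('M l',(354,268)),('M r',(469,290)),('R l',(448,419)),('R r',(565,443))]: print(n,C(px2w('top',z2p(q),90)).round(1))
a=cv2.imread('pics/top0.png').astype(int);b=cv2.imread('pics/top9.png').astype(int)
d=abs(a-b).max(2)
for n,(x0,y0,x1,y1) in dict(rdrawer=(322,222,372,278),mug=(392,230,440,285),brush=(285,95,320,175),jar=(162,180,198,215)).items(): print(n,d[y0:y1,x0:x1].mean().round(1))
ctrl.close_job()"
```

```text
L l [-11.9 169.2]
L r [-14.3  60.2]
M l [-17.   54.9]
M r [-15.8 -52.9]
R l [-135.7  -56.7]
R r [-135.7 -165.2]
rdrawer 8.4
mug 8.0
brush 7.8
jar 8.9
the job is handed in; nothing more can be done
```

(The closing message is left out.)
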